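# Turn the divider leaf of the recipe binder

### The job

A small ring binder of recipes lies open on the worktop with its stiff divider leaf standing half up over the right-hand page, and a matchbox lies on the left-hand page in its way. First slide the matchbox off the binder with the fingertips, without picking it up, so that it lies flat on the worktop; then push the leaf over the rings and press it down until it lies flat on the left-hand page. Leave the things standing round about where they are.

Things in the scene. Friction and masses are not known exactly. Their poses are not given: they have to be found in the camera images.
- binder: Open ring binder fixed to the worktop, 150 mm along its spine by 242 mm. Origin: underside, middle of the spine. x runs along the spine away from the robot, y to the left-hand page, z up. Grey covers 3 mm thick end at x = +-75 and y = +-121 mm. Three steel rings, 26 mm across, stand on the spine at x = -50, 0 and 50 mm; their tops are 26 mm above the worktop.
- page_left (a point): Centre of the top of the left-hand page: a fixed block of white pages, 142 mm along the spine by 96 mm, its top 8 mm above the worktop; it reaches from 17 to 113 mm off the spine's middle. The right-hand page is its mirror image. Axes as the binder's.
- hinge (a point): Middle of the axis about which the leaf turns, 13.5 mm above the worktop, over the binder's origin; the axis runs along the binder's x. Axes as the binder's.
- leaf (a joint): Angle of the leaf about the spine, rad: 0 lying flat on the right-hand page, 1.57 upright, 3.14 lying flat on the left-hand page (its stops). The hinge is stiff with friction: the leaf stays at whatever angle it is left and does not fall or spring back; about 1 to 2 N at its free edge turns it.
- leaf_edge (a point): Middle of the leaf's free edge, 110 mm from the hinge axis, half-way through its thickness. The leaf is a grey plastic plate 4 mm thick, 138 mm along the spine, from 7 to 110 mm off the axis; it weighs about 70 g. An index tab 34 mm wide stands out a further 13 mm from the free edge, centred 46 mm towards the far end (binder x = +46 mm).
- matchbox_mid (a point): Centre of a loose matchbox, 36 x 56 x 16 mm (its x, y, z), about 30 g, which starts flat on the left-hand page; lying on the page its centre is 16 mm above the worktop, on the worktop 8 mm.
- egg_cup: Loose egg cup, 49 mm across, 53 mm high; origin in the middle of its foot. Bystander near the binder's near end.
- tealight: Loose tealight, 38 mm across, 15 mm high; origin in the middle of its underside. Bystander near the binder's near end.
- tomato_tin: Loose small tin, 57 mm across, 72 mm high; origin in the middle of its underside. Bystander off the binder's far end, on the right-hand side.
- garlic: Loose garlic bulb, 53 mm; origin at its underside. Bystander at the left near part of the worktop.
- jam_jar: Loose jam jar, 72 mm across, 102 mm high; origin in the middle of its underside. Bystander at the left far part of the worktop.
There are look-alikes about, which are no part of the job. What is shaped like the part that bears matchbox_mid but black is not meant.

How it is judged (in metres and radians):
On the way, in this order (a step that is already met when the one before it is completed fails the run):
1. the matchbox lies flat on the worktop, off the binder, and the leaf has not yet been turned past upright (height (world z) of matchbox_mid between 0.004 and 0.0115 m and angle between matchbox_mid's own z axis and vertical below 0.12 rad and value of joint leaf below 1.5 rad), for 0.2 s.
2. the leaf lies flat on the left-hand page (value of joint leaf above 3.04 rad), for 0.2 s.
At the end, for the whole second after the job is handed in: The leaf lies on the left-hand page within 0.1 rad of flat (joint above 3.04) and at rest, and the matchbox lies flat (within 0.12 rad) on the worktop itself, off the binder (its centre 4 to 11.5 mm above the worktop) (value of joint leaf above 3.04 rad and velocity of joint leaf below 0.1 rad/s and height (world z) of matchbox_mid between 0.004 and 0.0115 m and angle between matchbox_mid's own z axis and vertical below 0.12 rad); the robot touches nothing.
It fails at once if the matchbox is picked up (centre more than 50 mm above the worktop) (height (world z) of matchbox_mid above 0.05 m).
It fails at once if a bystander is moved by more than 30 mm (distance of any of egg_cup, tealight, tomato_tin, garlic, jam_jar from where it was at the start of the episode above 0.03 m).
It also fails if it takes over 58 s, if anything falls off the work surface, if the arm or the gripper's body presses on something with over 40 N, if the wrist force passes 120 N, or if a joint passes its speed limit or range.

### The arm

A 6-joint arm with a two-finger parallel gripper is mounted at the origin on a cart in front of the work surface, level with it; the furniture and walls round the work are solid. World frame = base frame: x ahead of the robot, y to its left, z up, the work surface at z = 0. Lengths are in mm, angles in rad, forces in N, time in s.
With the tool pointing down it reaches from about 300 to 775 mm from the base axis. Payload 14.6 kg.
Tool frame: the origin (TCP) lies midway between the tips of the shut fingers; the grasp point (between the pads) lies 19 mm behind it; z points along the fingers, y is the line along which they close (so a half turn about z gives the same grasp; the last joint's range is limited). The gripper opens to 94 mm and grips with 3 to 60 N. Pads are 16 mm wide; open, the fingers measure 119 mm over their backs; the gripper's body (75 mm by 177 mm) begins 78 mm behind the grasp point.
Start: joints at [1.131, 0.3, 1.521, -0, 1.321, -0.067], TCP at [200.32, 512.212, 205.446] pointing down, gripper open.
Joint ranges: [-3.03, 3.03], [-0.79, 2.21], [0.23, 2.52], [-1.04, 4.18], [0, 3.07], [-2.55, 2.55]. Speed limits (rad/s): [2.22, 2.22, 2.57, 3.14, 3.14, 3.14].

### API

Orientations are given as a unit quaternion [w, x, y, z].
In Python, from rig import arm gives the robot as it stands. The module is installed in compiled form; this text tells all that it offers.
- The arm moves only by the tool move_arm, never from a script. Its argument "commands" is a list that holds one entry, the list of rows, each a list of 7 numbers: the turn, a rotation vector about the tool's x, y, z in rad, then the shift along the tool's x, y, z in m, then the opening, from 0 (shut) to 1 (fully open). A call has exactly 8 rows; each row shifts and turns the commanded pose from where the row before left it, along the tool's axes as they then stand; what a row does not reach is not made up. A row lasts 1/10 s, in which the tool goes at most 50 mm and 8.59 degrees, less where a joint would pass 70% of its speed; a pose out of reach is approached as far as the arm can. A call is refused whole if a number of a shift passes 0.05 or a number of a turn 0.15, either way. A call with a gripper value outside its range is refused whole. The fingers move at their own pace and stop on an object; "force" is the grip in N (left out, the last holds). Time passes only in rows, so rows that do not move let the fingers close, or fill a call up. It gives the time, the measured TCP pose, the force, the opening and the grip force at its end, in the units of the state.
- arm.sense(): the state, without advancing time (a new reading comes with each control period).
- arm.snapshot(name): name is "scene" or "top" or "wrist"; returns a dict with "frame" (480x640x3 uint8, red, green, blue), "fx", "fy", "cx", "cy" (pixels), "camera_from_world" (4x4, takes a point from world to camera coordinates). Camera axes: x right, y up, looking along -z (the intrinsics and any distortion apply to the point x, -y, -z); pixel columns grow to the right and rows downward; lengths in mm; the calibration is good to about 2 mm. A picture is of the moment at which its call begins. There is no depth.
- arm.hand_in(): hands the job in; it is judged then, once.
Trained networks look in the newest picture that a camera, given by its name, has taken for a name from the list of things; names that differ only in an ending like _2 or _b are one class to them, and where a whole thing is asked for, a point or a joint stands for the part that bears it (a point fixed in the world has none). Each returns a list of dicts, best first, with "score" (0 to 1); they miss things now and then, are a little off and sometimes report something else, mostly with a low value. They report only what shows in the picture. A call takes as long as a camera call. They do not tell look-alikes from the thing itself.
- arm.outline_of(camera, thing): "region" (480x640 bool, what is visible of it).
- arm.pinpoint(camera, thing): "location" ([x, y, z] in mm, in world coordinates, good to about 4 mm: a listed point, or the origin of a listed thing).
The state is a dict: "time_s": time; "qpos": joint angles; "joint_vel": joint speeds; "joint_efforts": joint torques, N m; "ee_pos": TCP position; "ee_rot": TCP orientation; "force": force on the tool from outside, world axes, zero at the start; "torque": the same for the moment, N m; "width": opening from 0.0 (shut) to 1.0 (fully open); "finger_force": force on a finger pad.
Only numpy, scipy, OpenCV 4.12 (cv2) and the standard library are available. Lean on these libraries where they do the work, as an engineer would, in place of code of your own. Each camera call takes 0.05 s, during which the arm holds its last target. There are 200 camera calls.

## Working session

There is one attempt and no reset: what is moved stays moved. The work goes in short steps, Python scripts to look and compute and a tool call to move; the robot and the scene stay as the last step left them, time stands still between calls to the robot, and variables do not carry over. Pictures are saved under pics/ and viewed, at most 10 in all, crops included, and the job is handed in when it is done.

Besides the shell and the picture viewer there is one more tool, called after "Request:" as name(argument=value, ...) on one line, values as JSON. move_arm: Moves the arm, as the interface text tells. Its arguments: {"type":"object","properties":{"commands":{"type":"array","items":{"type":"array","items":{"type":"array","items":{"type":"number"}}}},"force":{"type":"number"}},"required":["commands"]}

```bash
mkdir -p pics
cat > h.py <<'E'
from rig import arm
import numpy as np, cv2
def save(cam,name):
    s=arm.snapshot(cam); cv2.imwrite(f'pics/{name}.png',s['frame'][:,:,::-1]); return s
def proj(s,p):
    c=np.array(s['camera_from_world'])@np.append(p,1); return s['fx']*c[0]/-c[2]+s['cx'], s['fy']*-c[1]/-c[2]+s['cy']
E
python3 - <<'E'
from h import *
for cam in ['top','scene']:
    s=save(cam,cam+'1')
    for t in ['binder','page_left','hinge','leaf_edge','matchbox_mid','egg_cup','tealight','tomato_tin','garlic','jam_jar']:
        for r in arm.pinpoint(cam,t)[:3]:
            print(cam,t,round(r['score'],2),np.round(r['location']),np.round(proj(s,r['location'])))
st=arm.sense(); print(st['time_s'],st['ee_pos'],st['ee_rot'],st['force'],st['width'])
E
```

```text
top binder 0.82 [543.  -7.   1.] [374. 254.]
top page_left 0.78 [561.  54.   4.] [339. 244.]
top hinge 0.62 [545.  -7.  12.] [375. 252.]
top leaf_edge 0.82 [524. -97.  76.] [434. 261.]
top matchbox_mid 0.91 [561.  47.  18.] [344. 243.]
top matchbox_mid 0.91 [562. 211.  11.] [250. 244.]
top egg_cup 0.87 [410. -45.   1.] [398. 330.]
top tealight 0.92 [426.  -3.   3.] [374. 321.]
top tomato_tin 0.74 [652. -93.   2.] [421. 192.]
top garlic 0.97 [425. 233.  -1.] [238. 323.]
top garlic 0.64 [528. -96.  76.] [433. 259.]
top jam_jar 0.68 [745. 224.   1.] [244. 144.]
scene binder 0.7 [519. -93.  79.] [335. 300.]
scene binder 0.68 [546.  -6.   4.] [324. 288.]
scene page_left 0.93 [556.  56.   6.] [314. 263.]
scene hinge 0.69 [541. -13.  15.] [324. 288.]
scene leaf_edge 0.94 [522. -95.  82.] [337. 299.]
scene leaf_edge 0.39 [412. -47.  -0.] [263. 333.]
scene matchbox_mid 0.88 [563. 215.   7.] [283. 210.]
scene matchbox_mid 0.6 [566.  50.  18.] [321. 259.]
scene egg_cup 0.71 [414. -51.   2.] [265. 334.]
scene tealight 0.6 [428.  -2.   4.] [262. 310.]
scene tomato_tin 0.88 [645. -92.   3.] [398. 304.]
scene garlic 0.75 [520. -91.  82.] [335. 298.]
scene garlic 0.69 [424. 231.   0.] [214. 228.]
scene jam_jar 0.63 [746. 220.   0.] [361. 187.]
1.1 [200.33344966 512.18431672 205.4176658 ] [-2.10090678e-05  1.85359848e-01  9.82670710e-01 -3.20667832e-05] [-0.24229606  0.71874655 -0.49972557] 0.9984404125077946
```

View pics/top1.png

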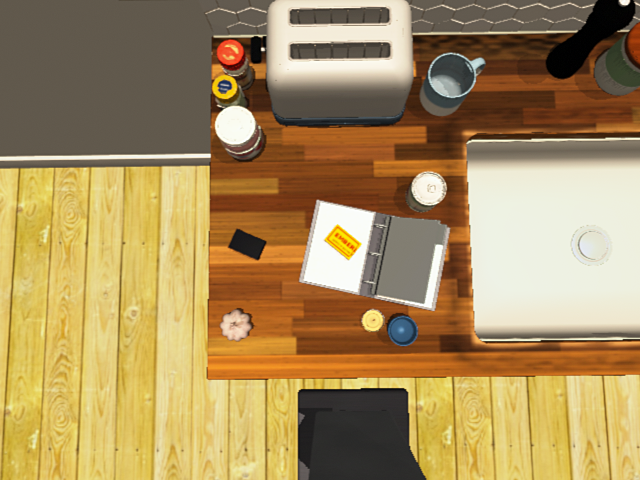

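View pics/scene1.png

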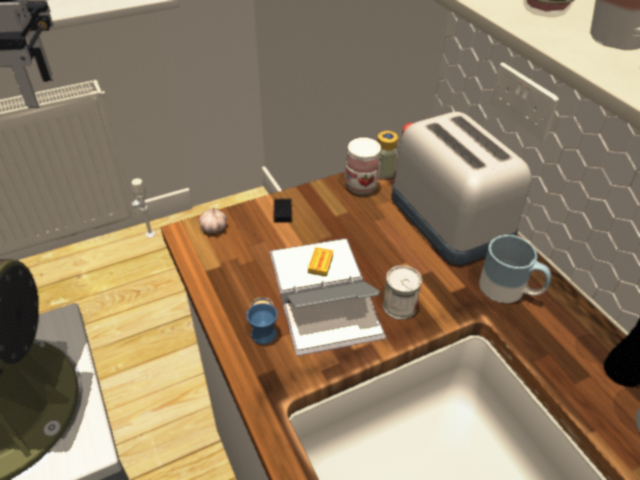

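The top view shows the open binder with its spine at about (377,255). It has two matchbox-like things: the orange one at (343,242) on the left page, and the black one at (247,244) on the worktop. The orange one fits, because it lies on the left page and black is excluded. The leaf stands half up over the right page. I'll confirm in a crop and measure the angles.

Run:
```python
from h import *
s=arm.snapshot('top'); cv2.imwrite('pics/crop1.png',cv2.resize(s['frame'][170:330,210:460,::-1],None,fx=3,fy=3,interpolation=cv2.INTER_CUBIC))
M=np.array(s['camera_from_world']); R,t=M[:3,:3],M[:3,3]; C=-R.T@t
def unproj(u,v,z):
    d=R.T@np.array([(u-s['cx'])/s['fx'],-(v-s['cy'])/s['fy'],-1]); return (C+d*(z-C[2])/d[2])[:2]
for r in arm.outline_of('top','matchbox_mid')[:2]:
    ys,xs=np.nonzero(r['region'])
    P=np.array([unproj(x,y,22 if xs.mean()>300 else 14) for x,y in zip(xs,ys)],np.float32)
    print(r['score'],cv2.minAreaRect(P),np.round(cv2.boxPoints(cv2.minAreaRect(P))))
for uv in [(317,202),(302,283)]: print('left page corner',unproj(*uv,8))
print(unproj(435,308,3),unproj(449,223,3))
for r in arm.pinpoint('top','leaf_edge'): print(r)
```

```text
0.88 ((561.6491088867188, 214.11436462402344), (57.15964889526367, 36.201229095458984), 64.6385269165039) [[533. 196.]
 [566. 181.]
 [590. 232.]
 [558. 248.]]
0.56 ((563.0470581054688, 48.57365417480469), (56.4591178894043, 36.805233001708984), 50.61682891845703) [[531.  38.]
 [559.  15.]
 [595.  59.]
 [567.  82.]]
left page corner [635.61634103  92.85738096]
left page corner [492.85881915 120.47362607]
[ 446.84292968 -110.0186717 ] [ 595.54946009 -140.37811196]
{'location': [523.8, -94.1, 77.4], 'score': 0.63}
```

View pics/crop1.png

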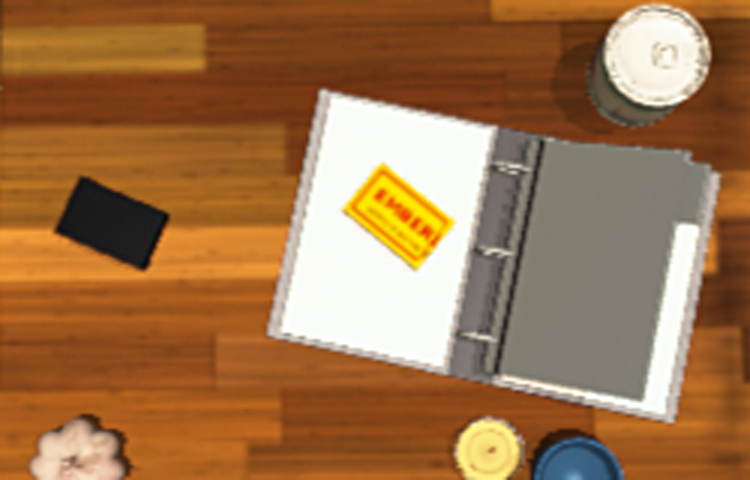

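The crop confirms the orange "EMBER" box at crop (400,217), which is about (343,242) in the full picture, lying on the left page. The black one is at crop (112,222). I'll push the orange box along its long axis towards the far left with shut fingers.

```bash
cat >> h.py <<'E'
from scipy.spatial.transform import Rotation as Ro
def plan(target,yaw=None,n=8,w=0.0):
    """rows from now to target (mm) with tool y at world yaw (tool down)"""
    st=arm.sense(); p=np.array(st['ee_pos']); q=st['ee_rot']; R=Ro.from_quat([q[1],q[2],q[3],q[0]])
    if yaw is None: T=R
    else: y=np.array([np.cos(yaw),np.sin(yaw),0]); z=np.array([0,0,-1.]); T=Ro.from_matrix(np.c_[np.cross(y,z),y,z])
    rv=(R.inv()*T).as_rotvec()/n; d=(np.array(target)-p)/n/1000
    rows=[]
    for k in range(n):
        rows.append([*np.round(rv,3),*np.round(R.inv().apply(d),4),w]); R=R*Ro.from_rotvec(rv)
    for i in range(0,n,8): print([[float(x)+0 for x in r] for r in rows[i:i+8]])
def where():
    st=arm.sense(); q=st['ee_rot']; y=Ro.from_quat([q[1],q[2],q[3],q[0]]).as_matrix()
    print(round(st['time_s'],2),np.round(st['ee_pos'],1),'yaw',np.arctan2(y[1,1],y[0,1]),'zaxis',np.round(y[:,2],3),'F',np.round(st['force'],1),'w',round(st['width'],2))
E
python3 -c "
from h import *
plan([534.5,20.2,150],-0.688,16)"
```

```text
[[0.0, 0.0, 0.118, -0.0307, -0.021, 0.0035, 0.0], [0.0, 0.0, 0.118, -0.0329, -0.0173, 0.0035, 0.0], [0.0, 0.0, 0.118, -0.0347, -0.0133, 0.0035, 0.0], [0.0, 0.0, 0.118, -0.036, -0.0091, 0.0035, 0.0], [0.0, 0.0, 0.118, -0.0369, -0.0048, 0.0035, 0.0], [0.0, 0.0, 0.118, -0.0372, -0.0004, 0.0035, 0.0], [0.0, 0.0, 0.118, -0.037, 0.0039, 0.0035, 0.0], [0.0, 0.0, 0.118, -0.0362, 0.0082, 0.0035, 0.0]]
[[0.0, 0.0, 0.118, -0.035, 0.0125, 0.0035, 0.0], [0.0, 0.0, 0.118, -0.0333, 0.0165, 0.0035, 0.0], [0.0, 0.0, 0.118, -0.0311, 0.0203, 0.0035, 0.0], [0.0, 0.0, 0.118, -0.0285, 0.0238, 0.0035, 0.0], [0.0, 0.0, 0.118, -0.0255, 0.027, 0.0035, 0.0], [0.0, 0.0, 0.118, -0.0222, 0.0298, 0.0035, 0.0], [0.0, 0.0, 0.118, -0.0185, 0.0322, 0.0035, 0.0], [0.0, 0.0, 0.118, -0.0146, 0.0342, 0.0035, 0.0]]
```

Request:
move_arm(commands=[[[0,0,0.118,-0.031,-0.021,0.0035,0],[0,0,0.118,-0.033,-0.017,0.0035,0],[0,0,0.118,-0.035,-0.013,0.0035,0],[0,0,0.118,-0.036,-0.009,0.0035,0],[0,0,0.118,-0.037,-0.005,0.0035,0],[0,0,0.118,-0.037,0,0.0035,0],[0,0,0.118,-0.037,0.004,0.0035,0],[0,0,0.118,-0.036,0.008,0.0035,0]]])

```text
time_s: 2.05
ee_pos: [369.0, 265.4, 177.5]
ee_rot: [0.0, 0.614, 0.79, 0.0]
force: [0.2, -0.8, -0.1]
width: 0.353
finger_force: 0.0
```

Request:
move_arm(commands=[[[0,0,0.118,-0.035,0.0125,0.0035,0],[0,0,0.118,-0.033,0.0165,0.0035,0],[0,0,0.118,-0.031,0.02,0.0035,0],[0,0,0.118,-0.0285,0.024,0.0035,0],[0,0,0.118,-0.0255,0.027,0.0035,0],[0,0,0.118,-0.022,0.03,0.0035,0],[0,0,0.118,-0.0185,0.032,0.0035,0],[0,0,0.118,-0.0145,0.034,0.0035,0]]])

```text
time_s: 2.85
ee_pos: [535.6, 20.0, 149.4]
ee_rot: [0.0, 0.906, 0.424, 0.0]
force: [0.3, -0.2, 0.1]
width: 0.006
finger_force: 0.0
```

```bash
python3 -c "
from h import *
where()
s=save('wrist','wrist1')
for t in ['matchbox_mid','hinge','page_left']:
  for r in arm.pinpoint('wrist',t)[:2]: print(t,r)
where(); plan([534.5,20.2,60],-0.688,8)"
```

```text
2.85 [535.6  20.  149.4] yaw -0.6950532346132244 zaxis [ 0.  0. -1.] F [ 0.3 -0.2  0.1] w 0.01
matchbox_mid {'location': [563.1, 48.9, 18.1], 'score': 0.96}
matchbox_mid {'location': [562.3, 215.6, 12.4], 'score': 0.69}
hinge {'location': [545.6, -7.6, 12.8], 'score': 0.56}
hinge {'location': [542.8, -7.7, 1.1], 'score': 0.44}
page_left {'location': [554.2, 53.9, 8.2], 'score': 0.81}
3.05 [534.8  21.2 149.1] yaw -0.6901985746221445 zaxis [-0.001  0.    -1.   ] F [-0.5 -0.6 -0.1] w 0.01
[[0.0, 0.0, 0.0, -0.0001, 0.0001, 0.0111, 0.0], [0.0, 0.0, 0.0, -0.0001, 0.0001, 0.0111, 0.0], [0.0, 0.0, 0.0, -0.0001, 0.0001, 0.0111, 0.0], [0.0, 0.0, 0.0, -0.0001, 0.0001, 0.0111, 0.0], [0.0, 0.0, 0.0, -0.0001, 0.0001, 0.0111, 0.0], [0.0, 0.0, 0.0, -0.0001, 0.0001, 0.0111, 0.0], [0.0, 0.0, 0.0, -0.0001, 0.0001, 0.0111, 0.0], [0.0, 0.0, 0.0, -0.0001, 0.0001, 0.0111, 0.0]]
```

View pics/wrist1.png

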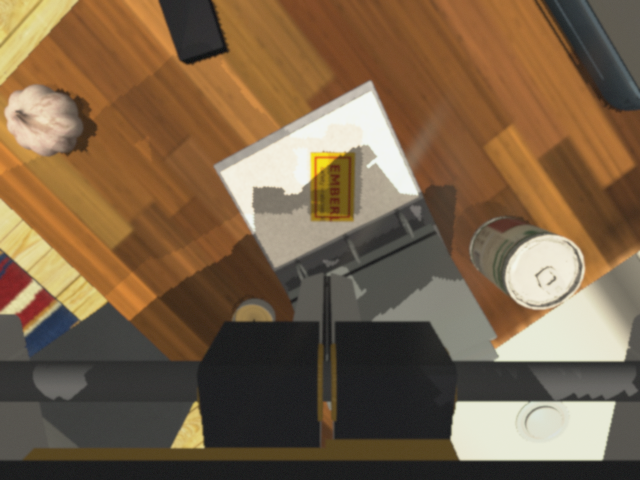

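The wrist view shows the orange box at (332,187) straight ahead of the fingers along tool +x, with the spine and rings at (350,250) behind it. Now I'll go down behind it.

Request:
move_arm(commands=[[[0,0,0,0,0,0.02,0],[0,0,0,0,0,0.02,0],[0,0,0,0,0,0.02,0],[0,0,0,0,0,0.02,0],[0,0,0,0,0,0.02,0],[0,0,0,0,0,0.02,0],[0,0,0,0,0,0.012,0],[0,0,0,0,0,0.004,0]]])

```text
time_s: 3.85
ee_pos: [534.2, 22.2, 12.7]
ee_rot: [-0.0, 0.904, 0.427, -0.001]
force: [1.0, 0.0, 0.8]
width: 0.004
finger_force: 0.0
```

Request:
move_arm(commands=[[[0,0,0,0.006,0,0,0],[0,0,0,0.01,0,0,0],[0,0,0,0.01,0,0,0],[0,0,0,0.01,0,0,0],[0,0,0,0.01,0,0,0],[0,0,0,0.01,0,0,0],[0,0,0,0.01,0,0,0],[0,0,0,0.01,0,0,0]]])

```text
time_s: 4.65
ee_pos: [583.8, 80.8, 13.4]
ee_rot: [-0.0, 0.905, 0.426, -0.0]
force: [-0.3, 0.2, -1.6]
width: 0.008
finger_force: 0.0
```

```bash
python3 -c "
from h import *
where()
for c in ['top','wrist','scene']:
  s=save(c,c+'2')
  for r in arm.pinpoint(c,'matchbox_mid')[:2]: print(c,r)
where()"
```

```text
4.65 [583.8  80.8  13.4] yaw -0.6899272253735794 zaxis [-0.  0. -1.] F [-0.3  0.2 -1.6] w 0.01
top {'location': [564.1, 210.3, 8.5], 'score': 0.89}
wrist {'location': [615.2, 107.4, 14.8], 'score': 0.6}
wrist {'location': [563.6, 213.4, 11.5], 'score': 0.58}
scene {'location': [615.8, 111.0, 11.8], 'score': 0.78}
scene {'location': [562.5, 211.9, 6.2], 'score': 0.69}
4.95 [583.   79.8  13.4] yaw -0.6902723659988677 zaxis [-0. -0. -1.] F [ 0.6 -1.  -0.9] w 0.01
```

Request:
move_arm(commands=[[[0,0,0,0.007,0,0,0],[0,0,0,0.007,0,0,0],[0,0,0,0.007,0,0,0],[0,0,0,0.007,0,0,0],[0,0,0,0.007,0,0,0],[0,0,0,0.007,0,0.001,0],[0,0,0,0.003,0,0.001,0],[0,0,0,0,0,0,0]]])

```text
time_s: 5.75
ee_pos: [611.9, 115.1, 11.1]
ee_rot: [-0.0, 0.905, 0.426, -0.0]
force: [-1.2, -0.3, 1.3]
width: 0.004
finger_force: 0.0
```

```bash
python3 -c "
from h import *
where()
for c in ['wrist','scene']:
  s=save(c,c+'3')
  for r in arm.pinpoint(c,'matchbox_mid')[:2]: print(c,r)
f=cv2.imread('pics/wrist3.png');g=cv2.imread('pics/scene3.png')
cv2.imwrite('pics/c3.png',np.hstack([cv2.resize(f,(400,300)),cv2.resize(g[150:360,200:480],(400,300))]))
where()"
```

```text
5.75 [611.9 115.1  11.1] yaw -0.6896420417585516 zaxis [-0. -0. -1.] F [-1.2 -0.3  1.3] w 0.0
wrist {'location': [642.3, 141.1, 11.5], 'score': 0.83}
wrist {'location': [562.3, 216.8, 12.4], 'score': 0.74}
scene {'location': [645.7, 140.0, 9.7], 'score': 0.63}
scene {'location': [562.0, 211.8, 6.3], 'score': 0.56}
5.95 [611.8 114.6  11.4] yaw -0.6901963389461814 zaxis [-0. -0. -1.] F [-0.2  0.4  0.3] w 0.01
```

View pics/c3.png

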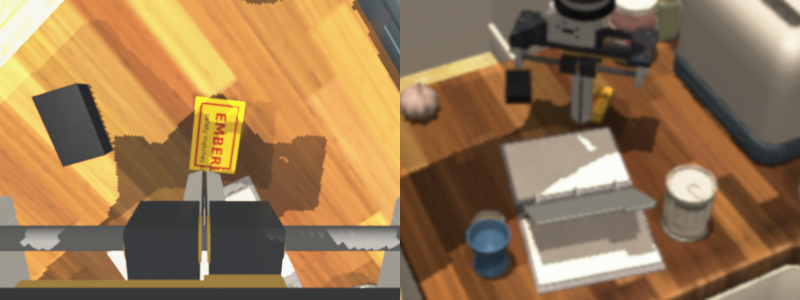

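The orange box is on the bare worktop at about (218,133) in the left panel, just past the binder corner. I'll give it a last nudge, back off and rise.

Request:
move_arm(commands=[[[0,0,0,0.005,0,0,0],[0,0,0,0,0,0,0],[0,0,0,-0.01,0,0,0],[0,0,0,0,0,-0.035,0],[0,0,0,0,0,-0.035,0],[0,0,0,0,0,-0.035,0],[0,0,0,0,0,-0.035,0],[0,0,0,0,0,-0.035,0]]])

```text
time_s: 6.75
ee_pos: [608.1, 110.4, 187.9]
ee_rot: [0.0, 0.905, 0.426, -0.0]
force: [0.2, 0.8, 0.0]
width: 0.004
finger_force: 0.0
```

```bash
python3 -c "
from h import *
where()
s=save('top','top4')
for c in ['wrist','top']:
  if c=='wrist': save(c,'wrist4')
  for r in arm.pinpoint(c,'matchbox_mid')[:2]+arm.pinpoint(c,'leaf_edge')[:2]: print(c,r)
M=np.array(s['camera_from_world']); R,t=M[:3,:3],M[:3,3]; C=-R.T@t
where(); plan([518.7,-133.7,185],-0.19,8)
f=cv2.imread('pics/wrist4.png');g=cv2.imread('pics/top4.png')
cv2.imwrite('pics/c4.png',np.hstack([cv2.resize(f,(400,300)),cv2.resize(g[130:310,220:460],(400,300))]))"
```

```text
6.75 [608.1 110.4 187.9] yaw -0.6901709295347301 zaxis [-0. -0. -1.] F [0.2 0.8 0. ] w 0.0
wrist {'location': [645.7, 143.3, 9.9], 'score': 0.92}
wrist {'location': [562.3, 215.4, 12.2], 'score': 0.89}
top {'location': [651.5, -93.5, 0.4], 'score': 0.3}
top {'location': [525.1, -95.9, 78.8], 'score': 0.8}
7.05 [608.  110.6 185. ] yaw -0.6902255853086279 zaxis [-0.002 -0.    -1.   ] F [-0.8 -0.2 -0. ] w 0.0
[[0.0, 0.0, -0.063, -0.0307, 0.0108, 0.0, 0.0], [0.0, 0.0, -0.063, -0.0313, 0.0089, 0.0, 0.0], [0.0, 0.0, -0.063, -0.0318, 0.0069, 0.0, 0.0], [0.0, 0.0, -0.063, -0.0321, 0.0049, 0.0, 0.0], [0.0, 0.0, -0.063, -0.0324, 0.0029, 0.0, 0.0], [0.0, 0.0, -0.063, -0.0325, 0.0009, 0.0, 0.0], [0.0, 0.0, -0.063, -0.0325, -0.0012, 0.0, 0.0], [0.0, 0.0, -0.063, -0.0324, -0.0032, 0.0, 0.0]]
```

View pics/c4.png

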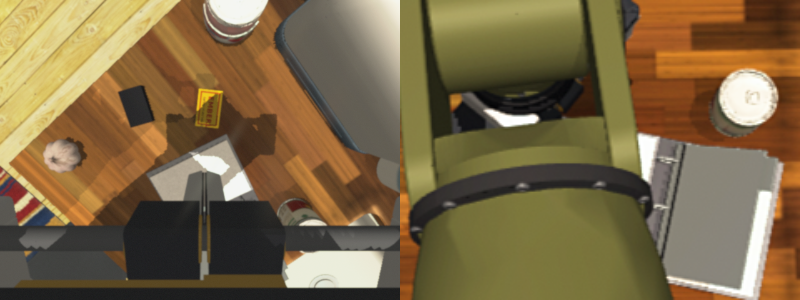

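The box lies flat at (210,107) in the left panel, clear of the binder corner at (225,140). Next I'll go over to the right-hand side of the leaf.

Request:
move_arm(commands=[[[0,0,-0.063,-0.031,0.011,0,0],[0,0,-0.063,-0.0315,0.009,0,0],[0,0,-0.063,-0.032,0.007,0,0],[0,0,-0.063,-0.032,0.005,0,0],[0,0,-0.063,-0.0325,0.003,0,0],[0,0,-0.063,-0.0325,0.001,0,0],[0,0,-0.063,-0.0325,-0.001,0,0],[0,0,-0.063,-0.0325,-0.003,0,0]]])

```text
time_s: 7.85
ee_pos: [519.0, -135.8, 185.1]
ee_rot: [-0.001, 0.769, 0.639, -0.001]
force: [0.0, -0.1, -0.0]
width: 0.004
finger_force: 0.0
```

Request:
move_arm(commands=[[[0,0,0,0,0,0,0],[0,0,0,0,0,0.015,0],[0,0,0,0,0,0.025,0],[0,0,0,0,0,0.025,0],[0,0,0,0,0,0.025,0],[0,0,0,0,0,0.025,0],[0,0,0,0,0,0.02,0],[0,0,0,0,0,0,0]]])

```text
time_s: 8.65
ee_pos: [518.4, -133.4, 48.2]
ee_rot: [-0.003, 0.77, 0.638, -0.002]
force: [0.6, -0.3, -0.5]
width: 0.004
finger_force: 0.0
```

```bash
python3 -c "
from h import *
where()
s=save('scene','scene5'); save('top','top5')
for r in arm.pinpoint('scene','leaf_edge')[:2]: print(r)
f=cv2.imread('pics/top5.png');g=cv2.imread('pics/scene5.png')
cv2.imwrite('pics/c5.png',np.hstack([cv2.resize(f[130:370,220:540],(400,300)),cv2.resize(g[150:360,200:480],(400,300))]))"
```

```text
8.65 [ 518.4 -133.4   48.2] yaw -0.18631744120204163 zaxis [-0.006  0.002 -1.   ] F [ 0.6 -0.3 -0.5] w 0.0
{'location': [521.1, -91.0, 80.8], 'score': 0.46}
{'location': [428.9, -2.4, 1.7], 'score': 0.27}
```

View pics/c5.png

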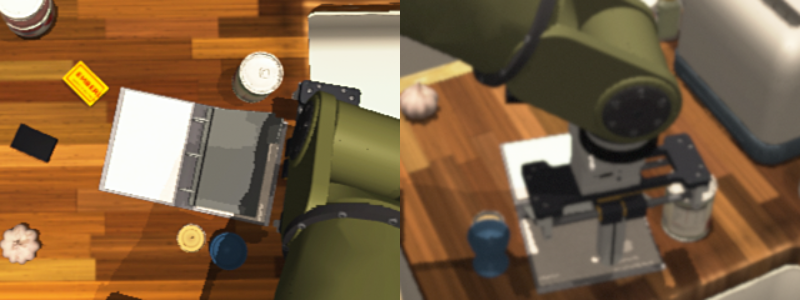

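Top panel: the matchbox is off the binder at (85,82). The fingers are just outside the leaf's free edge near (285,160). Now I'll sweep the leaf up.

Request:
move_arm(commands=[[[0,0,0,0.01,0,-0.004,0],[0,0,0,0.01,0,-0.004,0],[0,0,0,0.01,0,-0.004,0],[0,0,0,0.01,0,-0.004,0],[0,0,0,0.01,0,-0.004,0],[0,0,0,0.01,0,-0.004,0],[0,0,0,0.01,0,-0.004,0],[0,0,0,0.01,0,-0.004,0]]])

```text
time_s: 9.6
ee_pos: [535.1, -55.0, 83.8]
ee_rot: [-0.0, 0.77, 0.638, 0.0]
force: [1.1, -1.1, 0.0]
width: 0.008
finger_force: 0.4
```

```bash
python3 -c "
from h import *
where()
for c in ['scene','top','wrist']:
  s=save(c,c+'6')
  for r in arm.pinpoint(c,'leaf_edge')[:2]: print(c,r)
st=arm.sense();o=np.array([543,-8.]);d=np.array(st['ee_pos'])[:2]-o
print('xy prime',d@[.982,-.19],d@[.19,.982])"
```

```text
9.6 [535.1 -55.   83.8] yaw -0.18580113500496634 zaxis [-0.  0. -1.] F [ 1.1 -1.1  0. ] w 0.01
scene {'location': [533.6, -45.2, 119.5], 'score': 0.6}
scene {'location': [748.3, 219.7, 3.0], 'score': 0.57}
wrist {'location': [534.1, -43.5, 120.6], 'score': 0.74}
xy prime 1.089146819208456 -48.89403462280403
```

View pics/scene6.png

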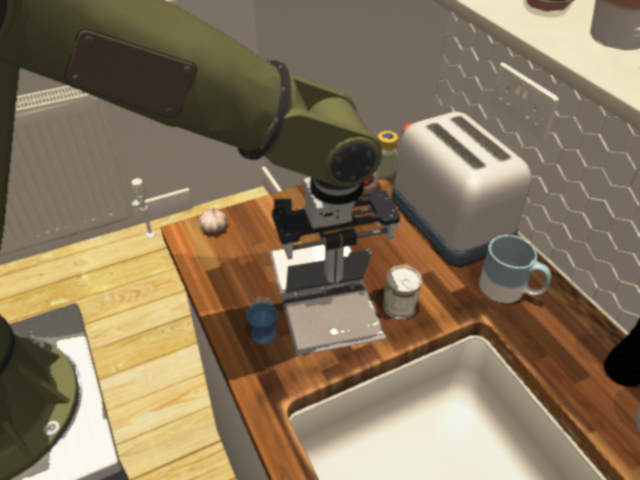

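The scene view shows the leaf nearly upright, with its edge around (325,268) leaning on the fingers. I'll carry on past upright along an arc.

Request:
move_arm(commands=[[[0,0,0,0.0105,0,-0.004,0],[0,0,0,0.0105,0,-0.004,0],[0,0,0,0.0105,0,-0.004,0],[0,0,0,0.0105,0,-0.004,0],[0,0,0,0.017,0,0.002,0],[0,0,0,0.016,0,0.005,0],[0,0,0,0.015,0,0.008,0],[0,0,0,0.013,0,0.011,0]]])

```text
time_s: 10.7
ee_pos: [554.4, 46.6, 72.9]
ee_rot: [0.0, 0.77, 0.639, 0.0]
force: [0.4, -0.7, -0.2]
width: 0.006
finger_force: 0.3
```

```bash
python3 -c "
from h import *
where()
for c in ['scene','wrist']:
  s=save(c,c+'7')
  for r in arm.pinpoint(c,'leaf_edge')[:2]: print(c,r)
st=arm.sense();o=np.array([543,-8.]);d=np.array(st['ee_pos'])[:2]-o
print('xy prime',d@[.982,-.19],d@[.19,.982])"
```

```text
10.7 [554.4  46.6  72.9] yaw -0.18540467445343284 zaxis [ 0.  0. -1.] F [ 0.4 -0.7 -0.2] w 0.01
scene {'location': [558.4, 74.6, 85.5], 'score': 0.55}
wrist {'location': [562.4, 72.2, 84.3], 'score': 0.9}
xy prime 0.45511248701994267 54.41268206049298
```

Request:
move_arm(commands=[[[0,0,0,0.0095,0,0.0115,0],[0,0,0,0.0075,0,0.015,0],[0,0,0,0.0045,0,0.013,0],[0,0,0,0.0015,0,0.01,0],[0,0,0,0,0,0.005,0],[0,0,0,0,0,0.002,0],[0,0,0,0,0,0.001,0],[0,0,0,0,0,0,0]]])

```text
time_s: 11.7
ee_pos: [558.5, 67.6, 16.2]
ee_rot: [0.0, 0.77, 0.638, 0.0]
force: [-0.5, -0.2, -0.8]
width: 0.008
finger_force: 0.0
```

Request:
move_arm(commands=[[[0,0,0,0,0,0.001,0],[0,0,0,0,0,0.001,0],[0,0,0,0,0,0,0],[0,0,0,0,0,0,0],[0,0,0,0,0,0,0],[0,0,0,0,0,0,0],[0,0,0,0,0,0,0],[0,0,0,0,0,0,0]]])

```text
time_s: 12.5
ee_pos: [558.8, 67.7, 15.5]
ee_rot: [0.0, 0.77, 0.638, 0.001]
force: [-6.0, -0.5, 14.9]
width: 0.004
finger_force: 7.5
```

The force is 15 N upward at z = 15.5, so the leaf is flat against its stop. I'll rise and check.

Request:
move_arm(commands=[[[0,0,0,0,0,-0.004,0],[0,0,0,0,0,-0.02,0],[0,0,0,0,0,-0.03,0],[0,0,0,0,0,-0.03,0],[0,0,0,0,0,-0.03,0],[0,0,0,0,0,-0.03,0],[0,0,0,0,0,-0.03,0],[0,0,0,0,0,0,0]]])

```text
time_s: 13.3
ee_pos: [559.8, 67.8, 192.3]
ee_rot: [0.002, 0.77, 0.638, 0.003]
force: [0.4, -0.5, 0.0]
width: 0.002
finger_force: 0.0
```

```bash
python3 -c "
from h import *
where()
for c in ['scene','wrist']:
  s=save(c,c+'8')
  for t in ['leaf_edge','matchbox_mid']:
    for r in arm.pinpoint(c,t)[:2]: print(c,t,r)
f=cv2.imread('pics/wrist8.png');g=cv2.imread('pics/scene8.png')
cv2.imwrite('pics/c8.png',np.hstack([cv2.resize(f,(400,300)),cv2.resize(g[150:360,200:480],(400,300))]))"
```

```text
13.3 [559.8  67.8 192.3] yaw -0.18600906147464147 zaxis [ 0.007  0.    -1.   ] F [ 0.4 -0.5  0. ] w 0.0
scene leaf_edge {'location': [565.8, 97.6, 12.8], 'score': 0.63}
scene matchbox_mid {'location': [645.6, 141.6, 9.7], 'score': 0.87}
scene matchbox_mid {'location': [562.8, 217.2, 4.7], 'score': 0.56}
wrist leaf_edge {'location': [566.1, 93.1, 15.9], 'score': 0.61}
wrist matchbox_mid {'location': [558.9, 216.6, 12.2], 'score': 0.79}
wrist matchbox_mid {'location': [646.9, 143.3, 10.2], 'score': 0.74}
```

View pics/c8.png

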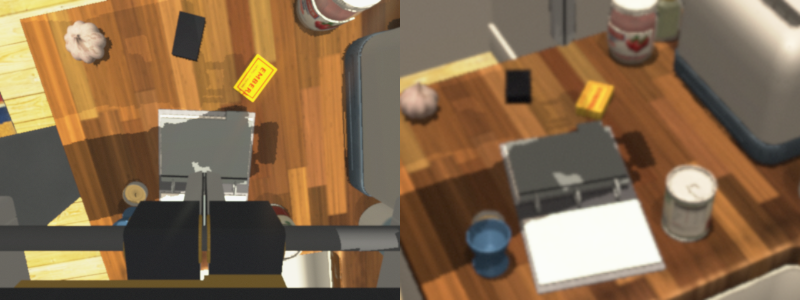

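The leaf lies flat on the left page at (205,150) in the left panel. The matchbox lies flat on the worktop at (256,77), and the bystanders are where they were.

```bash
python3 -c "
from h import *
print(arm.hand_in())"
```

```text
the job is handed in; nothing more can be done
None
```

The job is handed in at about 13.5 s: the camera shows the orange matchbox slid off to lie flat on the worktop, the leaf pressed flat on the left-hand page, and the bystanders where they were; the judge returned no result.

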